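# Load the sample tray on the bench shaker

## Task

Load the bench shaker: push the bottle tray by its upright lip along the rails until you feel it drop into the locating notches and it lies flat on the rails, then swing the hold-down latch fully across the corner of the tray. Only push with the fingertips: lift nothing, leave the four bottles standing untouched in their pockets, and leave the other things on the bench where they are.

Things in the scene. Friction and masses are not known exactly. Their poses are not given: they have to be found in the camera images.
- shaker: White and grey bench shaker, fixed on the bench: housing 210 x 330 mm, 53 mm tall, black control panel on its -x side, facing the robot. Origin on the bench under the middle of the rails, z up. Two rails run along its y, 34 to 57 mm either side of the middle, y = -165 to +150 mm; running surface z = 86 mm. Guide flanges (inner faces x = +-57.5 mm, top z = 99 mm) keep the tray straight.
- tray: Grey plastic tray board, 110 (x) x 180 (y) x 16 mm, 0.6 kg with its bottles, loose on the rails, y along theirs. Origin: middle of the underside. It slides on four lugs 7 mm high (origin 93 mm above the bench) until they drop into the notches (origin at 86 mm, board flat on the rails). Starts 60 to 110 mm short of home; takes up to about 5 N. Pockets at x = +-24, y = -22, 22, 66 mm, 10 mm deep.
- tray_home (a point): Where the tray's origin lies when home (shaker x = 0, y = +40, z = 86 mm; axes as the shaker's). Only there do the four rail notches (21 mm long, 9 mm deep) meet the tray's lugs (16 mm long): it drops 7 mm by its weight and the notches stop it. Load by pushing towards +y. A fixed end stop, 99 mm high, stands 20 mm past the home tray. Quick starts and stops rock the bottles.
- tray_lip (a point): Middle of the outer (-y) face of the tray's push lip: an upright plate 48 mm wide (tray x), 6 mm thick, rising 28 mm above the board top at the tray's -y end. This point is 14 mm above the board top, 90 mm along -y from the tray's origin and 30 mm above its underside. Push here towards the tray's +y.
- latch_pivot (a point): Upright pivot pin of the hold-down latch, fixed on the shaker at x = -76, y = -28 mm of its frame (on the robot's side), at mid-height of the latch arm (z = 108.5 mm).
- latch_tab (a point): Middle of the latch's upright thumb tab: a plate 30 mm long (12 to 42 mm from the pin), 5 mm thick, top 134.5 mm above the bench, on the dark steel latch arm (42 mm long, 14 mm wide, 8 mm thick, underside 104.5 mm above the bench). This point is on the arm's middle line, 29 mm from the pin, 122.5 mm above the bench, and moves with the latch.
- latch (a joint): Latch angle (rad): the arm points along (cos, -sin) of it in the shaker's x, y. 0 = fully across the tray's corner, along +x (hard stop); 1.57 = swung out along -y, parallel to the rails; limit 1.75. Stays where left; takes 1 to 2 N at the tab. Close it by pushing the tab's outer face. The arm passes 2.5 mm over a tray that has dropped home and is blocked by one that has not.
- bottle_1: White sample bottle with a screw cap, 34 mm diameter, 68 mm tall, standing loose in a 10 mm deep tray pocket. Origin: centre of its underside (6 mm above the tray's underside).
- bottle_2: White sample bottle with a screw cap, 34 mm diameter, 68 mm tall, standing loose in a 10 mm deep tray pocket. Origin: centre of its underside (6 mm above the tray's underside).
- bottle_3: White sample bottle with a screw cap, 34 mm diameter, 68 mm tall, standing loose in a 10 mm deep tray pocket. Origin: centre of its underside (6 mm above the tray's underside).
- bottle_4: White sample bottle with a screw cap, 34 mm diameter, 68 mm tall, standing loose in a 10 mm deep tray pocket. Origin: centre of its underside (6 mm above the tray's underside).
- notebook: Bystander: black notebook 76 x 110 x 14 mm lying at the right of the bench. Origin: centre of its underside.
- marker: Bystander: felt marker 133 mm long lying on the bench. Origin: centre of its underside.
- stopwatch: Bystander: black stopwatch, 82 x 58 x 16 mm, lying on the bench. Origin: under its middle.
- big_bottle: Bystander: large white sample bottle, 50 mm diameter, 100 mm tall, standing on the bench. Origin: centre of its underside.

How it is judged (in metres and radians):
On the way, in this order (a step that is already met when the one before it is completed fails the run):
1. the tray has dropped into its notches and lies flat on the rails (y of tray in the frame of shaker between 0.036 and 0.044 m and x of tray in the frame of shaker between -0.004 and 0.004 m and z of tray in the frame of shaker between 0.0835 and 0.0885 m and angle between the z axis of tray and the z axis of shaker, either way round below 0.03 rad), for 0.2 s.
2. the latch is swung across the seated tray (all of step 1 and value of joint latch below 0.15 rad), for 0.2 s.
At the end, for the whole second after the job is handed in: The tray lies flat on the rails in its notches (within 4 mm along and across, 2.5 mm in height, 0.03 rad level), the latch is within 0.15 rad of fully across, the four bottles stand in their pockets (within 0.15 rad of upright), and the tray is at rest (all of step 2 and angle between each of bottle_1, bottle_2, bottle_3, bottle_4's own z axis and vertical below 0.15 rad and z of each of bottle_1, bottle_2, bottle_3, bottle_4 in the frame of tray below 0.011 m and linear speed of tray below 0.01 m/s); the robot touches nothing.
It fails at once if the tray is lifted off the rails (z of tray in the frame of shaker above 0.105 m).
It fails at once if a bottle is tipped or leaves its pocket (angle between any of bottle_1, bottle_2, bottle_3, bottle_4's own z axis and vertical above 0.6 rad or z of any of bottle_1, bottle_2, bottle_3, bottle_4 in the frame of tray above 0.025 m).
It fails at once if a bottle is pushed or gripped by the fingers (over 3 N) (contact force between the fingers and bottle_1 above 3 N or contact force between the fingers and bottle_2 above 3 N or contact force between the fingers and bottle_3 above 3 N or contact force between the fingers and bottle_4 above 3 N).
It fails at once if something else on the bench is moved more than 25 mm (distance of any of notebook, marker, stopwatch, big_bottle from where it was at the start of the episode above 0.025 m).
It also fails if it takes over 48 s, if anything falls off the work surface, if the arm or the gripper's body presses on something with over 40 N, if the wrist force passes 120 N, or if a joint passes its speed limit or range.

## Robot

A 6-joint arm with a two-finger parallel gripper is mounted at the origin on a cart in front of the work surface, level with it; the furniture and walls round the work are solid. World frame = base frame: x ahead of the robot, y to its left, z up, the work surface at z = 0. Lengths are in mm, angles in rad, forces in N, time in s.
With the tool pointing down it reaches from about 250 to 775 mm from the base axis. Payload 4 kg.
Tool frame: the origin (TCP) lies at the very end of the fingers, on their centre line; the grasp point (between the pads) lies 19 mm behind it; x points along the fingers, y is the direction in which the jaws open and shut, and the axes are right-handed (so a half turn about x gives the same grasp; the last joint's range is limited). The gripper opens to 94 mm and grips with 3 to 60 N. Pads are 16 mm wide; open, the fingers measure 119 mm over their backs; the gripper's body (75 mm by 177 mm) begins 78 mm behind the grasp point.
Start: joints at [1.052, 0.087, 1.371, -0, 1.684, -0.103], TCP at [222.169, 503.151, 205.506] pointing down, gripper open.
Joint ranges: [-3.1, 3.1], [-0.76, 2.03], [0.27, 2.55], [-1.08, 4.22], [0.17, 2.65], [-2.57, 2.57]. Speed limits (rad/s): [2.79, 2.79, 3.14, 3.14, 3.14, 3.14].

## Interface

Orientations are given as a unit quaternion [w, x, y, z].
In Python, from cell import * gives the robot as it stands. The module is installed in compiled form; this text tells all that it offers. Calls block until the motion is done:
- move_to(position, orientation): joint-space move of the TCP to a pose.
- servo_line(position, ori=None, v=150, f_stop=None): straight line of the TCP; ori=None keeps the orientation; v is the mean speed in mm/s. With f_stop (N) it stops when the force on the tool has changed by that much, and returns True; else False.
- set_joints(angles): joint-space move.
- set_gripper(opening, grasp_force=None): finger opening in mm; grasp_force is the grip in N (None keeps the last); returns when the fingers have stopped.
- pause(seconds).
- ik(position, orientation): joint angles nearest the present ones, or None.
- observe(): the state.
- grab_frame(name): name is "side" or "top"; returns the picture (400x640x3 uint8, blue, green, red); there is no depth.
- camera_params(name): a dict with "K" (3x3 intrinsics, pixels), "extrinsics" (4x4, takes a point from camera to world coordinates). Camera axes: x right, y down, z forward; pixel columns grow to the right and rows downward; lengths in mm; the calibration is good to about 2 mm. A picture is of the moment at which its call begins. camera_params takes no time and is no camera call.
A pose or a line that the arm cannot do raises IKError and nothing moves.
- close_job(): hands the job in, once; it reports no verdict.
The state is a dict: "time_s": time; "joint_positions": joint angles; "qvel": joint speeds; "joint_efforts": joint torques, N m; "eef_pos": TCP position; "ee_rot": TCP orientation; "wrist_force": force on the tool from outside, world axes, zero at the start; "torque": the same for the moment, N m; "finger_gap": finger opening in mm.
Only numpy, scipy, OpenCV 4.12 (cv2) and the standard library are available. Lean on these libraries where they do the work, as an engineer would, in place of code of your own. Each camera call takes 0.05 s, during which the arm holds its last target.

## Working session

There is one attempt and no reset: what is moved stays moved. The work goes in short steps, each a Python script; the robot and the scene stay as the last script left them, time stands still between calls to the robot, and variables do not carry over. Pictures are saved under pics/ and viewed, and the job is handed in when it is done.

```bash
mkdir -p pics; python3 - <<'E'
from cell import *
import cv2
for n in("side","top"):
    cv2.imwrite(f"pics/{n}0.png",grab_frame(n)); p=camera_params(n); print(n,p["K"],p["extrinsics"])
o=observe();print(o)
E
```

```text
side [[484.18534566   0.         310.24239374]
 [  0.         484.18534566 201.55647745]
 [  0.           0.           1.        ]] [[ 9.60894631e-01 -1.53150734e-01  2.30708391e-01  2.86695427e+02]
 [-2.76477126e-01 -5.77390099e-01  7.68232434e-01 -1.00176852e+03]
 [ 1.55533792e-02 -8.01976013e-01 -5.97153721e-01  7.88377731e+02]
 [ 0.00000000e+00  0.00000000e+00  0.00000000e+00  1.00000000e+00]]
top [[453.97750124   0.         317.93926314]
 [  0.         453.97750124 202.38876899]
 [  0.           0.           1.        ]] [[-3.80570137e-02 -9.71481623e-01  2.34040852e-01  3.09587188e+02]
 [-9.99260328e-01  3.82915173e-02 -3.54364901e-03 -1.43923853e+02]
 [-5.51918944e-03 -2.34002599e-01 -9.72220305e-01  1.11696382e+03]
 [ 0.00000000e+00  0.00000000e+00  0.00000000e+00  1.00000000e+00]]
{'time_s': 0.1, 'joint_positions': array([ 1.05189952e+00,  8.79112937e-02,  1.37210172e+00,  1.00081741e-05,
        1.68361505e+00, -1.03078230e-01]), 'qvel': array([-0.00053479, -0.00070061, -0.00360761,  0.00104344, -0.00101632,
        0.00130257]), 'joint_efforts': array([ 1.74197154e-03, -3.41249979e+01, -3.03300834e+01,  7.19453744e-02,
        3.03382985e-02, -7.53770473e-05]), 'eef_pos': array([221.90715549, 502.70014673, 204.40544104]), 'ee_rot': array([ 0.69165513,  0.14527272,  0.69210223, -0.14664078]), 'wrist_force': array([-0.06184565, -0.45420005,  0.00467174]), 'torque': array([-0.00345026,  0.025895  , -0.03696975]), 'finger_gap': 94.15567946951685}
```

View pics/side0.png

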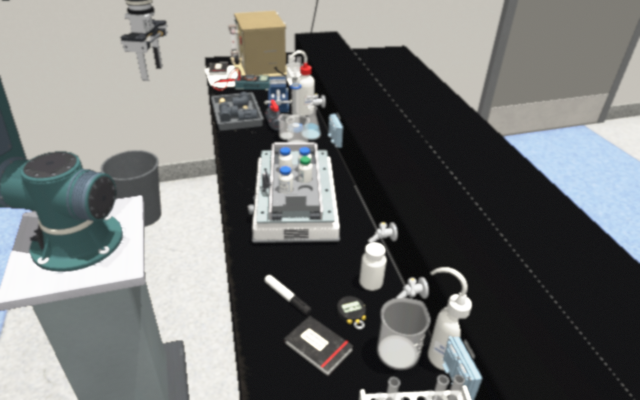

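View pics/top0.png

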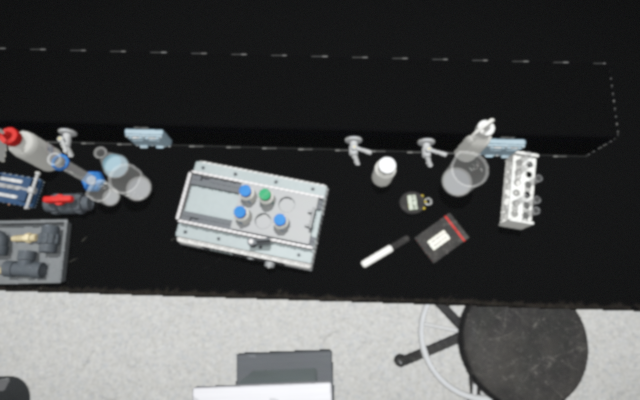

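```bash
python3 - <<'E'
import cv2
a=cv2.imread("pics/top0.png")[150:280,165:340];cv2.imwrite("pics/topc.png",cv2.resize(a,None,fx=4.5,fy=4.5,interpolation=cv2.INTER_CUBIC))
a=cv2.imread("pics/side0.png")[130:250,235:350];cv2.imwrite("pics/sidec.png",cv2.resize(a,None,fx=5,fy=5,interpolation=cv2.INTER_CUBIC))
E
```

```text
(no output)
```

View pics/topc.png

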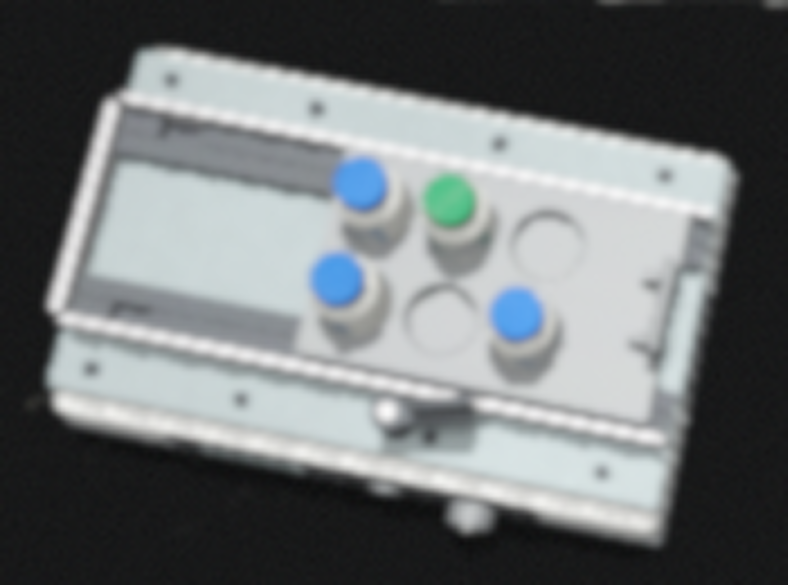

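View pics/sidec.png

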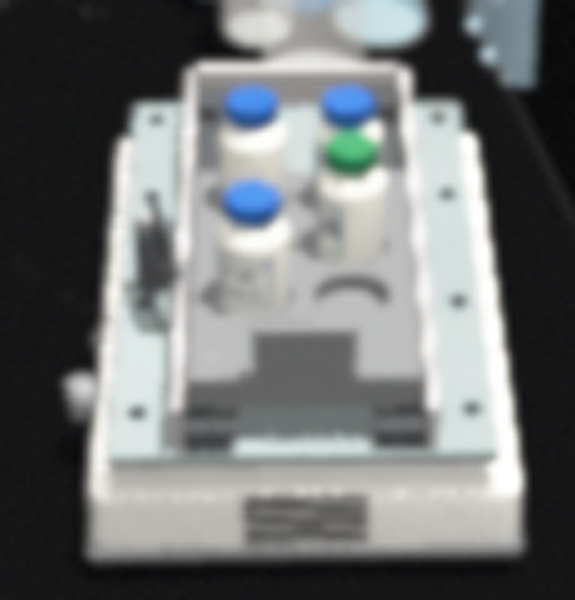

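```bash
cat > h.py <<'E'
import numpy as np
from cell import *
def ray(n,uv,z):
    p=camera_params(n);K=np.array(p["K"]);T=np.array(p["extrinsics"])
    d=T[:3,:3]@np.linalg.solve(K,[uv[0],uv[1],1.]);o=T[:3,3]
    return o+d*(z-o[2])/d[2]
def proj(n,P):
    p=camera_params(n);K=np.array(p["K"]);T=np.linalg.inv(np.array(p["extrinsics"]))
    q=K@(T[:3,:3]@np.asarray(P,float)+T[:3,3]);return q[:2]/q[2]
def tc(c): return (c[0]+.5)/4.5-.5+165,(c[1]+.5)/4.5-.5+150
def sc(c): return (c[0]+.5)/5-.5+235,(c[1]+.5)/5-.5+130
E
python3 - <<'E'
from h import *
np.set_printoptions(precision=1,suppress=True)
L=[("fl R up",(715,212),99),("fl R lo",(662,440),99),("fl L up",(112,97),99),("fl L lo",(52,312),99),
("caps +24,66",(361,183),167),("+24,22",(449,199),167),("-24,66",(337,279),167),("-24,-22",(517,313),167),
("pk +24,-22",(547,246),109),("pk -24,22",(443,320),109),("pin",(392,412),116)]
for n,c,z in L: print("T",n,ray("top",tc(c),z))
L=[("caps +24,66",(349,103),167),("+24,22",(352,150),167),("-24,66",(251,103),167),("-24,-22",(251,201),167),
("fl R up",(428,412),99),("fl R lo",(180,412),99),("fl L up",(405,66),99),("fl L lo",(190,66),99),("lip top l",(255,335),137),("lip top r",(358,335),137)]
for n,c,z in L: print("S",n,ray("side",sc(c),z))
E
```

```text
T fl R up [ 567.6 -161.    99. ]
T fl R lo [ 451.  -129.7   99. ]
T fl L up [641.9 151.   99. ]
T fl L lo [528.5 178.3  99. ]
T caps +24,66 [571.5  10.  167. ]
T +24,22 [561.9 -32.3 167. ]
T -24,66 [524.6  21.4 167. ]
T -24,-22 [504.7 -64.  167. ]
T pk +24,-22 [550.7 -75.  109. ]
T pk -24,22 [514.5 -21.9 109. ]
T pin [467.7   3.  116. ]
S caps +24,66 [572.2   8.4 167. ]
S +24,22 [561.7 -35.  167. ]
S -24,66 [524.7  20.7 167. ]
S -24,-22 [503.5 -66.8 167. ]
S fl R up [ 564.1 -159.8   99. ]
S fl R lo [ 453.2 -130.2   99. ]
S fl L up [645.3 150.6  99. ]
S fl L lo [526.9 181.2  99. ]
S lip top l [ 489.2 -131.2  137. ]
S lip top r [ 534.7 -143.2  137. ]
```

```bash
python3 - <<'E'
from h import *
from scipy.optimize import least_squares
np.set_printoptions(precision=2,suppress=True)
fl={(1,'R'):[(567.6,-161),(564.1,-159.8)],(-1,'R'):[(451,-129.7),(453.2,-130.2)],(1,'L'):[(641.9,151),(645.3,150.6)],(-1,'L'):[(528.5,178.3),(526.9,181.2)]}
tr={(24,66):[(571.5,10),(572.2,8.4)],(24,22):[(561.9,-32.3),(561.7,-35)],(-24,66):[(524.6,21.4),(524.7,20.7)],(-24,-22):[(504.7,-64),(503.5,-66.8)],(24,-22):[(550.7,-75)],(-24,22):[(514.5,-21.9)],
(-24,-90):[(489.2,-131.2)],(24,-90):[(534.7,-143.2)]}
pin=(467.7,3)
def loc(p,c,t):
    d=np.array(p)-c;ex=np.array([np.cos(t),np.sin(t)]);ey=np.array([-ex[1],ex[0]]);return np.array([d@ex,d@ey])
def res(v):
    cx,cy,t,s,w=v;r=[]
    c=np.array([cx,cy])
    for (a,b),ps in fl.items():
        for p in ps:
            q=loc(p,c,t);r.append(q[0]-a*w)
            # right ends y=-165 (rail end)
            if b=='R': r.append((q[1]+165))
    for k,ps in tr.items():
        for p in ps: r+=list(loc(p,c,t)-np.array(k)-[0,s])
    r+=list(loc(pin,c,t)-[-76,-28])
    return np.array(r)
o=least_squares(res,[550,0,-.24,0,59],loss='soft_l1');print(o.x);print(res(o.x))
c=o.x[:2];t=o.x[2]
for k in fl: print(k,[loc(p,c,t) for p in fl[k]])
print("pin",loc(pin,c,t))
E
```

```text
[548.39  14.28  -0.24 -65.28  59.33]
[ 1.05 -0.67 -2.63 -0.34 -0.99  1.97  1.26  2.01 -1.05  2.34  0.96 -1.28
 -0.54  0.62  0.52 -0.76  0.21  1.25  0.66 -1.42 -0.8   0.53 -0.54 -0.12
  0.2   0.85 -0.3  -2.16 -0.51  1.12 -0.31  0.07  1.14 -0.11  0.19 -0.93
  0.31 -2.17]
(1, 'R') [array([  60.38, -165.67]), array([  56.69, -165.34])]
(-1, 'R') [array([ -60.32, -163.03]), array([ -58.06, -162.99])]
(1, 'L') [array([ 58.27, 155.05]), array([ 61.67, 155.47])]
(-1, 'L') [array([-58.36, 154.57]), array([-60.61, 157.  ])]
pin [-75.69 -30.17]
```

```bash
cat >> h.py <<'E'
from scipy.spatial.transform import Rotation as R
C=np.array([548.39,14.28]);TH=-0.24
try:
    TH=float(open('th').read())
except Exception: pass
def W(x,y,z=None):
    ex=np.array([np.cos(TH),np.sin(TH)]);ey=np.array([-ex[1],ex[0]])
    p=C+x*ex+y*ey
    return p if z is None else np.array([p[0],p[1],z])
def S(p):
    d=np.asarray(p)[:2]-C;ex=np.array([np.cos(TH),np.sin(TH)]);return np.array([d@ex,d@np.array([-ex[1],ex[0]])])
def Q(a): # jaw axis at angle a in shaker frame
    a=a+TH;x=np.array([0,0,-1.]);y=np.array([np.cos(a),np.sin(a),0]);z=np.cross(x,y)
    q=R.from_matrix(np.c_[x,y,z]).as_quat();return np.array([q[3],q[0],q[1],q[2]])
E
python3 - <<'E'
from h import *
np.set_printoptions(precision=2,suppress=True)
for s in (0,np.pi):
  for nm,p,a in (("lip0",W(0,-185,117),0),("lip1",W(0,-50,117),0),("l0",W(-100,-57,118),0),("l1",W(-47,-45,118),np.pi/2),("l1b",W(-47,-45,118),np.pi/4)):
    print(s,nm,p,ik(p,Q(a+s)))
E
```

```text
0 lip0 [ 504.42 -165.42  117.  ] [-0.42  0.08  1.56 -0.    1.51 -0.18]
0 lip1 [536.5  -34.29 117.  ] [-0.17  0.09  1.54 -0.    1.51  0.07]
0 l0 [437.71 -17.32 118.  ] [-0.17 -0.13  1.76 -0.    1.51  0.07]
0 l1 [492.04 -18.26 118.  ] [-0.15 -0.01  1.64 -0.    1.51 -1.48]
0 l1b [492.04 -18.26 118.  ] [-0.15 -0.01  1.64 -0.    1.51 -0.7 ]
3.141592653589793 lip0 [ 504.42 -165.42  117.  ] None
3.141592653589793 lip1 [536.5  -34.29 117.  ] None
3.141592653589793 l0 [437.71 -17.32 118.  ] None
3.141592653589793 l1 [492.04 -18.26 118.  ] [-0.15 -0.01  1.64 -0.    1.51  1.66]
3.141592653589793 l1b [492.04 -18.26 118.  ] [-0.15 -0.01  1.64 -0.    1.51  2.44]
```

```bash
python3 - <<'E'
from h import *
np.set_printoptions(precision=2,suppress=True)
import cv2
o=observe();p=o["eef_pos"]
set_gripper(0)
servo_line([p[0],p[1],250])
move_to(W(0,-185,220),Q(0))
servo_line(W(0,-185,115),v=120)
print(observe()["time_s"],S(observe()["eef_pos"]),observe()["eef_pos"],observe()["wrist_force"],observe()["finger_gap"])
r=servo_line(W(0,-150,115),v=20,f_stop=1.5)
o=observe();print(r,o["time_s"],S(o["eef_pos"]),o["wrist_force"])
cv2.imwrite("pics/s1.png",cv2.resize(grab_frame("side")[100:260,220:380],None,fx=3.7,fy=3.7,interpolation=2))
cv2.imwrite("pics/t1.png",cv2.resize(grab_frame("top")[140:280,165:345],None,fx=4,fy=4,interpolation=2))
E
```

```text
5.5583 [   0.67 -185.1 ] [ 505.04 -165.67  116.  ] [0.92 0.64 0.  ] 0.43763892583408975
True 6.6583 [  -0.43 -162.54] [ 0.3  -0.16  0.05]
```

View pics/s1.png

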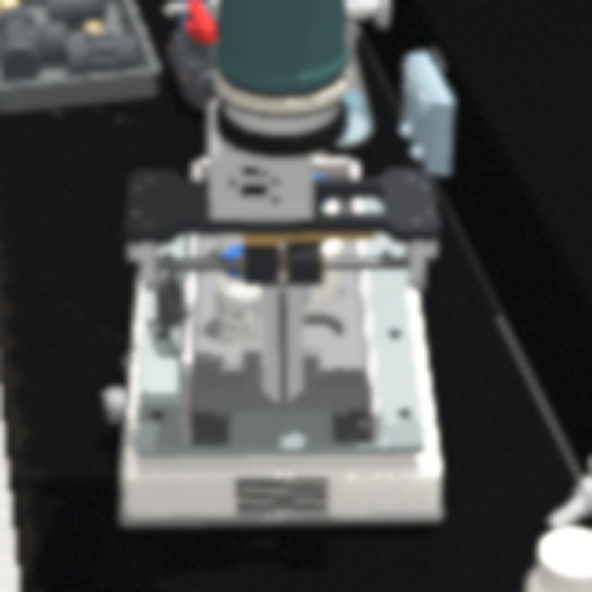

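View pics/t1.png

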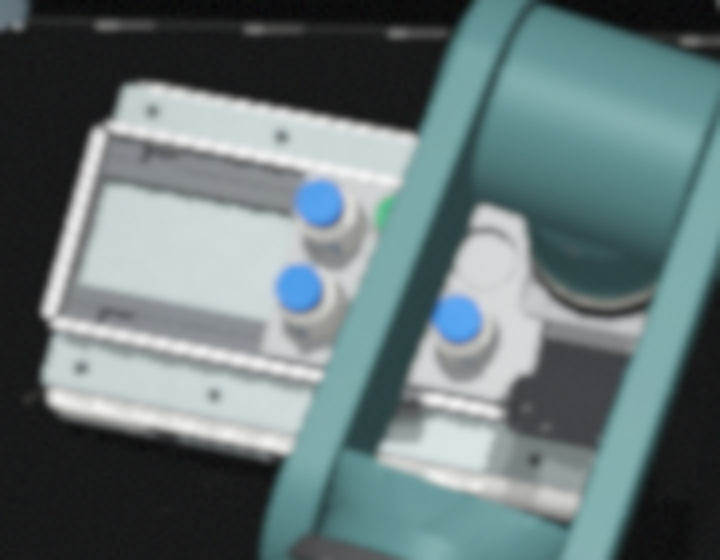

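```bash
python3 - <<'E'
from h import *
np.set_printoptions(precision=2,suppress=True)
import cv2
r=servo_line(W(0,-75,115),v=22,f_stop=12)
o=observe();print(r,o["time_s"],S(o["eef_pos"]),o["wrist_force"])
cv2.imwrite("pics/s2.png",cv2.resize(grab_frame("side")[100:260,220:380],None,fx=3.7,fy=3.7,interpolation=2))
E
```

```text
False 10.9 [  0.   -75.04] [-1.09 -2.59 -1.79]
```

View pics/s2.png

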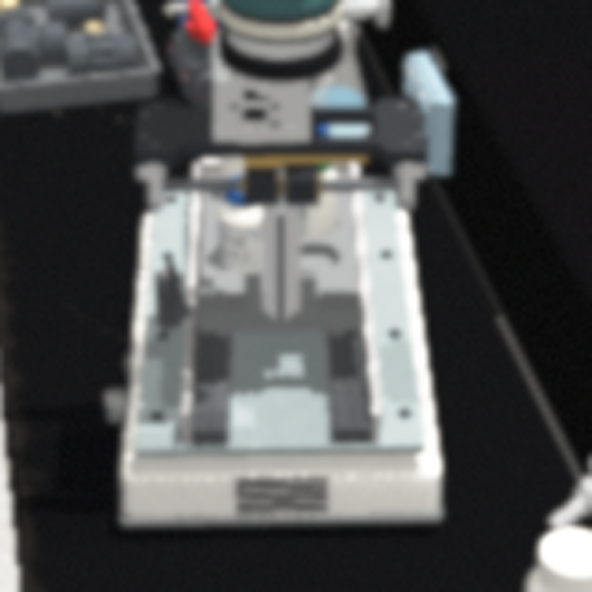

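The tray is sliding well, lip against the fingers at about (282, 310) of the crop. Now the slow last part in small steps, watching the force.

```bash
python3 - <<'E'
from h import *
np.set_printoptions(precision=2,suppress=True)
import cv2
y=-75
ey=W(0,1)-W(0,0)
while y<-50:
    y+=2 
    r=servo_line(W(0,y,115),v=14,f_stop=9)
    o=observe();f=o["wrist_force"];print(r,round(o["time_s"],2),S(o["eef_pos"]),f, "along %.1f"%(f[:2]@ey))
    if r or f[:2]@ey<-9: break
cv2.imwrite("pics/s3.png",cv2.resize(grab_frame("side")[100:260,220:380],None,fx=3.7,fy=3.7,interpolation=2))
E
```

```text
False 11.24 [  0.05 -72.65] [-0.08 -1.77 -1.15] along -1.7
False 11.53 [  0.12 -70.79] [-1.06 -1.93 -1.81] along -2.1
False 11.82 [  0.12 -68.86] [-0.94 -1.8  -1.89] along -2.0
False 12.12 [  0.1  -66.86] [-1.14 -3.06 -1.18] along -3.2
False 12.41 [  0.08 -64.83] [-1.2  -3.89 -0.43] along -4.1
False 12.7 [  0.07 -62.84] [-0.14 -3.   -0.29] along -2.9
False 12.99 [ -0.05 -60.22] [ 0.2  -0.38 -0.87] along -0.3
False 13.28 [ -0.04 -59.07] [-0.9  -2.12 -1.15] along -2.3
False 13.57 [  0.01 -56.92] [-0.48 -3.56  0.13] along -3.6
False 13.87 [ -0.02 -55.65] [-2.56 -4.97  0.4 ] along -5.4
False 14.16 [ -0.01 -55.63] [-2.83 -8.57 -0.15] along -9.0
False 14.45 [ -0.02 -55.6 ] [ -3.79 -12.42   1.06] along -13.0
```

View pics/s3.png

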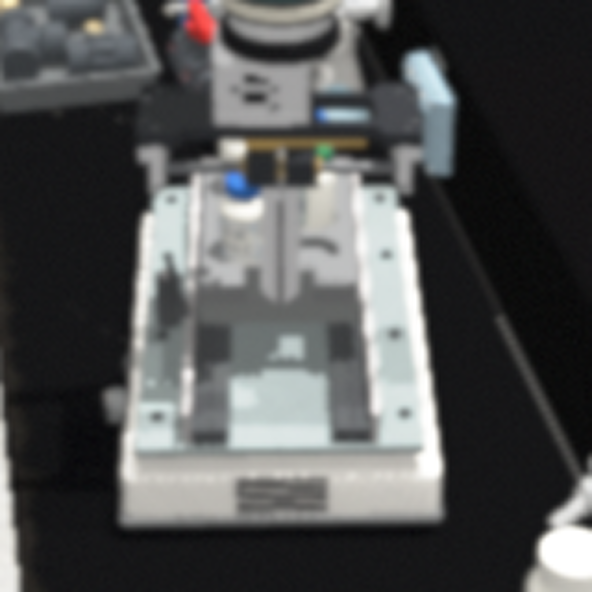

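```bash
python3 - <<'E'
from h import *
np.set_printoptions(precision=2,suppress=True)
import cv2
servo_line(W(0,-85,115),v=60)
servo_line(W(0,-110,200),v=150)
move_to(W(-120,-57,200),Q(0))
o=observe();print(o["time_s"],o["wrist_force"])
cv2.imwrite("pics/s4.png",cv2.resize(grab_frame("side")[130:250,235:350],None,fx=5,fy=5,interpolation=2))
cv2.imwrite("pics/t4.png",cv2.resize(grab_frame("top")[150:280,165:340],None,fx=4.5,fy=4.5,interpolation=2))
E
```

```text
16.5417 [ 1.1   0.16 -0.94]
```

View pics/s4.png

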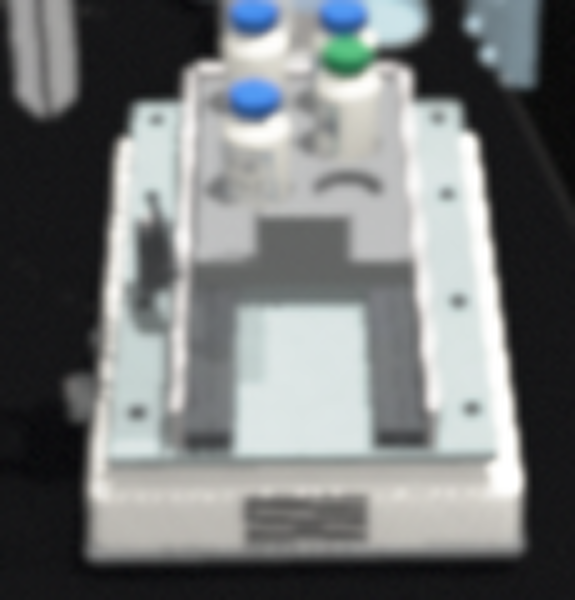

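View pics/t4.png

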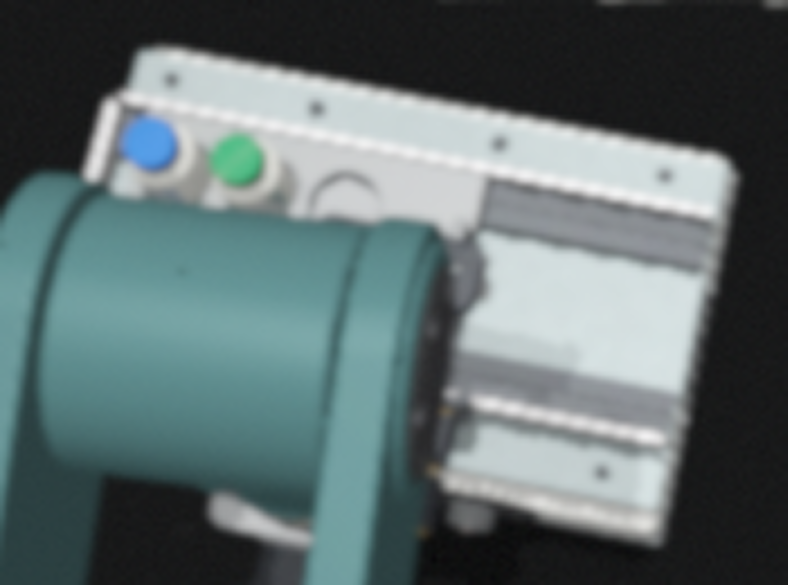

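```bash
python3 - <<'E'
from h import *
np.set_printoptions(precision=1,suppress=True)
f=lambda p:((p-[235,130]+.5)*5-.5)
for z in(86,93):
  for y in(40,42): print(z,y,"liptop",f(proj("side",W(-24,y-90,z+44))),"cap",f(proj("side",W(-24,y-22,z+74))),f(proj("side",W(24,y+22,z+74))),"lipbase",f(proj("side",W(0,y-90,z+16))))
for a in (0,1.4,1.57,1.75):print("tab",a,f(proj("side",W(-76+12*np.cos(a),-28-12*np.sin(a),134.5))),f(proj("side",W(-76+42*np.cos(a),-28-42*np.sin(a),134.5))))
E
```

```text
86 40 liptop [253.1 220.6] cap [252.3  97.4] [344.3  53.8] lipbase [302. 267.]
86 42 liptop [253.1 218.4] cap [252.4  95.4] [344.2  51.9] lipbase [301.9 264.7]
93 40 liptop [252.9 208.7] cap [252.1  85.4] [344.4  42.1] lipbase [301.9 255.4]
93 42 liptop [252.9 206.4] cap [252.1  83.4] [344.3  40.2] lipbase [301.9 253.1]
tab 0 [172.6 189.4] [232.9 188.9]
tab 1.4 [151.8 202.6] [160.2 235.7]
tab 1.57 [147.6 202.8] [145.4 236.6]
tab 1.75 [143.3 202.6] [129.9 235.9]
```

```bash
python3 - <<'E'
from h import *
np.set_printoptions(precision=2,suppress=True)
import cv2
def P(t,d,r=29,z=117):
    u=np.array([np.cos(t),-np.sin(t)]);n=np.array([-np.sin(t),-np.cos(t)])
    x,y=np.array([-76,-28])+r*u+d*n
    return W(x,y,z)
servo_line(W(-120,-57,117),v=120)
t=1.57
servo_line(P(t,22),ori=Q(np.pi/2-t),v=60,f_stop=5)
hit=0
while t>-.15:
    t-=.12
    try: r=servo_line(P(t,15),ori=Q(np.pi/2-t),v=22,f_stop=7)
    except Exception as e: print(e);break
    o=observe();f=o["wrist_force"];n=W(-np.sin(t),-np.cos(t))-C
    print(r,round(o["time_s"],2),"t %.2f"%t,S(o["eef_pos"]),f,"n %.1f"%(f[:2]@n))
    if r or f[:2]@n>7: break
cv2.imwrite("pics/s5.png",cv2.resize(grab_frame("side")[130:250,235:350],None,fx=5,fy=5,interpolation=2))
E
```

```text
False 18.63 t 1.45 [-87.58 -58.58] [ 0.1  -0.38 -0.66] n -0.1
False 18.96 t 1.33 [-83.83 -59.71] [-0.53 -0.46  0.35] n 0.5
False 19.28 t 1.21 [-80.04 -60.41] [-0.03  0.63  0.95] n -0.0
False 19.61 t 1.09 [-76.   -60.61] [-0.32  0.46 -1.02] n 0.2
False 19.93 t 0.97 [-71.96 -60.39] [-0.21 -0.55 -0.67] n 0.4
False 20.26 t 0.85 [-68.11 -59.66] [-0.74  0.79 -0.27] n 0.3
False 20.58 t 0.73 [-64.36 -58.49] [-0.45 -0.64 -0.13] n 0.7
False 20.91 t 0.61 [-60.74 -56.88] [-0.06 -0.53  0.29] n 0.4
False 21.23 t 0.49 [-57.42 -54.85] [-0.6  -0.59 -0.82] n 0.8
False 21.56 t 0.37 [-54.36 -52.43] [0.33 0.7  0.13] n -0.8
False 21.88 t 0.25 [-51.62 -49.61] [ 0.26 -1.01 -0.24] n 0.8
False 22.21 t 0.13 [-49.23 -46.56] [ 0.06 -0.94 -0.88] n 0.9
False 22.53 t 0.01 [-47.21 -43.22] [-0.41  0.01  0.25] n 0.1
True 22.77 t -0.11 [-45.62 -42.34] [ 0.5  -1.69  0.97] n 1.6
```

View pics/s5.png

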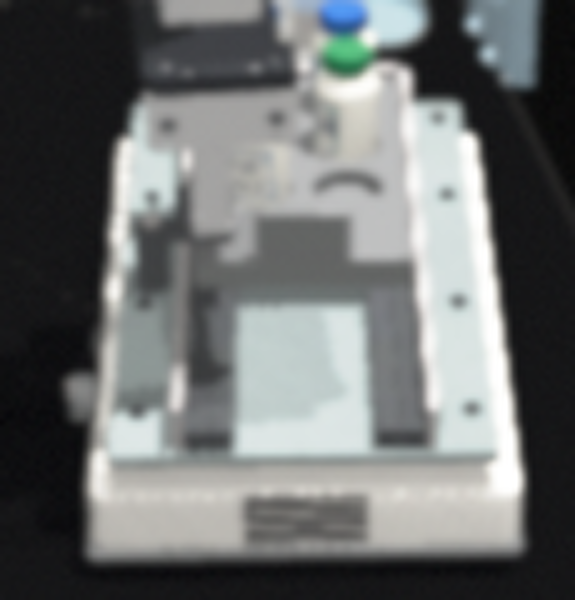

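```bash
python3 - <<'E'
from h import *
np.set_printoptions(precision=2,suppress=True)
import cv2
p=S(observe()["eef_pos"])
servo_line(W(p[0]-2,p[1]-25,117),v=50)
servo_line(W(p[0]-2,p[1]-25,220),v=150)
move_to(W(-120,-230,240),Q(np.pi/4))
o=observe();print(o["time_s"],o["wrist_force"])
cv2.imwrite("pics/s6.png",cv2.resize(grab_frame("side")[130:250,235:350],None,fx=5,fy=5,interpolation=2))
cv2.imwrite("pics/t6.png",cv2.resize(grab_frame("top")[150:280,165:340],None,fx=4.5,fy=4.5,interpolation=2))
E
```

```text
25.0667 [ 0.73 -0.95  0.23]
```

View pics/s6.png

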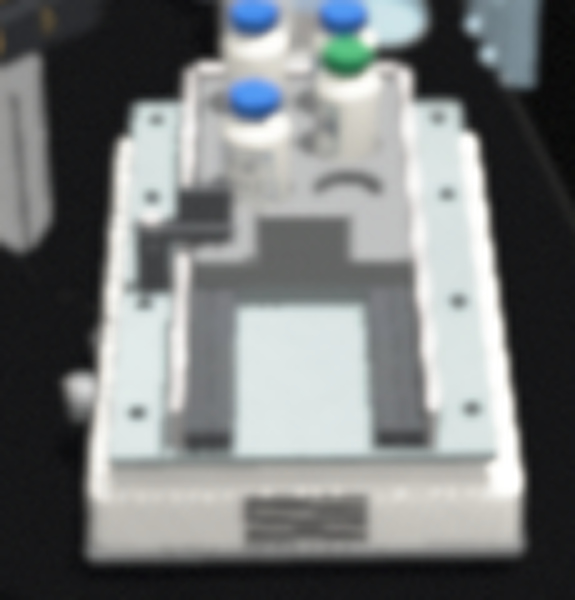

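View pics/t6.png

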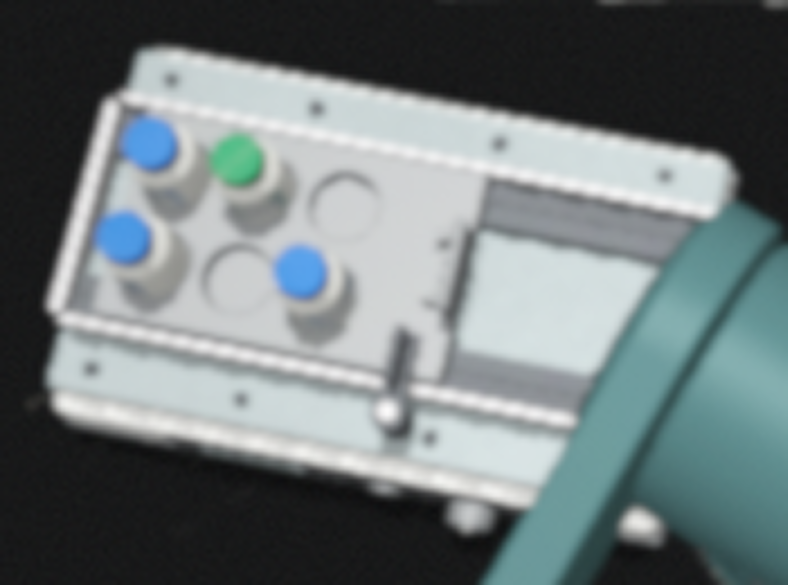

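```bash
python3 - <<'E'
from cell import *
pause(0.3); close_job(); print(observe()["time_s"])
E
```

```text
the job is handed in; nothing more can be done
the job is handed in; nothing more can be done
```

The tray is in its notches, the latch is fully across its corner, and I have handed the job in at about 25 s of the 48 s allowed. No verdict was reported.

- **Tray:** I pushed it about 105 mm by the lip with closed fingertips, slowly near the end. Pushing took up to about 5 N until it stopped hard at about y = 42 mm, roughly 2 mm past the notch centre. The force rose to 13 N there. In the side picture after backing off, the lip and bottle caps matched a tray origin height of 86 mm (dropped) rather than 93 mm.
- **Latch:** I swung it by its tab until the 7 N force limit stopped the push at the end of its swing. In the last side picture the tab's top edge lies within about a pixel of where angle 0 puts it.
- **Bottles and bench:** The last pictures show all four bottles upright in their pockets. The last pictures were cropped to the shaker, so I did not re-check the notebook, marker, stopwatch and large bottle. I never commanded the fingers below 115 mm, which is above the tallest of them (100 mm).
- **Robot:** The arm was clear of everything when I handed in.

No check failed. The only discrepancy was 2 to 3 mm between the two cameras, which is close to their stated 2 mm calibration.

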